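# Strip the pellet die after pressing and put its parts on their stands

## Robot

A 6-joint arm with a two-finger parallel gripper is mounted at the origin on the work surface. World frame = base frame: x ahead of the robot, y to its left, z up, the work surface at z = 0. Lengths are in m, angles in rad, forces in N, time in s.
With the tool pointing down it reaches from about 0.425 to 0.95 m from the base axis. Payload 3.5 kg.
Tool frame: the origin (TCP) lies midway between the tips of the shut fingers; the grasp point (between the pads) lies 19 mm behind it (ctrl.hold_point_z is the distance from the TCP to the grasp point, in m); z points along the fingers, y is the line along which they close (so a half turn about z gives the same grasp; the last joint's range is limited). The gripper opens to 85 mm and grips with 20 to 120 N. Pads are 22 mm wide; open, the fingers measure 114 mm over their backs; the gripper's body (76 mm by 85 mm) begins 54 mm behind the grasp point. The pads swing forward as they close: fully open they stand 13 mm farther back than shut.
Start: joints at [0.968, 0.286, 1.577, -0, 1.279, -0.15], TCP at [0.295, 0.607, 0.231] pointing down, gripper open.
Joint ranges: [-2.77, 2.77], [-0.9, 2.22], [0.21, 2.48], [-1.53, 4.67], [0.24, 2.81], [-2.84, 2.84]. Speed limits (rad/s): [2.79, 2.79, 3.14, 3.14, 3.14, 3.14].

## Interface

Orientations are given as a unit quaternion [x, y, z, w].
In Python, from plant import readout, cams, sign_off, ctrl gives the robot as it stands. The module is installed in compiled form; this text tells all that it offers.
- The arm moves only by the tool step_arm, never from a script. Its argument "increments" is a list of rows, each a list of 2 entries, a list of its own where there are three numbers: the shift along the world's x, y, z in mm, then the turn, a rotation vector about the world's x, y, z in rad. In form: [[[x, y, z], [rx, ry, rz]], ...]. A call has 1 to 8 rows; each row shifts and turns the commanded pose from where the row before left it; what a row does not reach is not made up. A row lasts 1/12 s, in which the tool goes at most 41.7 mm and 7.16 degrees, less where a joint would pass 70% of its speed; a pose out of reach is approached as far as the arm can. A call is refused whole if a number of a shift passes 41.7 or a number of a turn 0.125, either way. A call with a gripper value outside its range is refused whole. "fingers" is the opening, from -1 (shut) to 1 (fully open), set as the call begins (left out, the last holds). The fingers move at their own pace and stop on an object; "grip_force" is the grip in N (left out, the last holds). Time passes only in rows, so rows that do not move let the fingers close. It gives the time, the measured TCP pose, the force, the opening and the grip force at its end, in the units of the state.
- readout.get_state(): the state, without advancing time (a new reading comes with each control period).
- cams.read_camera(name): name is "scene" or "top"; returns the picture (420x560x3 uint8, red, green, blue); there is no depth.
- cams.get_calibration(name): a dict with "fx", "fy", "cx", "cy" (pixels), "eye" and "rotation" of the camera in the world. Camera axes: x right, y up, looking along -z (the intrinsics and any distortion apply to the point x, -y, -z); pixel columns grow to the right and rows downward; lengths in m; the calibration is good to about 2 mm. A picture is of the moment at which its call begins. get_calibration takes no time and is no camera call.
- sign_off(): hands the job in; it is judged then, once.
The state is a dict: "time": time; "qpos": joint angles; "dq": joint speeds; "joint_efforts": joint torques, N m; "eef_pos": TCP position; "tcp_rot": TCP orientation; "contact_force": force on the tool from outside, world axes, zero at the start; "wrist_torque": the same for the moment, N m; "opening": opening from 0.0 (shut) to 1.0 (fully open); "finger_force": force on a finger pad.
Only numpy, scipy, OpenCV 4.12 (cv2) and the standard library are available. Lean on these libraries where they do the work, as an engineer would, in place of code of your own. Each camera call takes 0.05 s, during which the arm holds its last target. There are 200 camera calls.

## Task

The steel pellet die stands on the bench just as it came off the press; take it apart and put every part away on its own stand: the plunger down into the hole of the square block, the loose aluminium knock-out ring over the short thick post, the die body over the thin spindle, and the base flat into the round notched nest, turned so that its brass hose spigot lies in the notch. Keep every part upright, seat each one fully home, and leave the beaker and the jar where they are.

Things in the scene. Friction and masses are not known exactly. Their poses are not given: they have to be found in the camera images.
- plunger: Steel plunger, top of the die stack: round stem 19 mm diameter, 50 mm long, foot edge tapered 2 mm; above it a round head 28 mm diameter, 22 mm tall, to grip (50 to 72 mm above origin). Origin: centre of the stem's flat foot, z up. At the start the stem stands in the die body's bore (1.5 mm play); the head's underside is 4 mm above the body's neck, its top 100 mm above the bench. 0.2 kg.
- knockout_ring: Loose aluminium ring, 48 mm outside and 39 mm inside diameter, 20 mm tall. Origin: centre of its underside, z up. At the start it lies round the die body's neck on the body's flange (underside 44 mm above the bench), 2.5 mm play all round. Grip it across the outside and lift it straight up off the neck. 45 g.
- die_body: Steel die body with a round flange 52 mm diameter, 20 mm tall; above it a round neck 34 mm diameter, 30 mm tall (whole height 50 mm); bore 22 mm diameter right through. Grip it by the neck once the ring is off. Origin: centre of the flange's underside, z up. At the start it stands on the base (underside 24 mm above the bench), its bore round the base's boss. 0.5 kg.
- die_base: Steel base, lowest part of the stack: disc 60 mm diameter, 24 mm tall, with a centre boss on top (18 mm diameter, 4 mm high) and on one side a level brass hose spigot, 8 mm thick with a 10 mm end, reaching 49 mm from the centre, axis 9 mm above the underside. Origin: centre of underside; x along the spigot, z up. Grip the disc at right angles to the spigot, on its upper 12 mm. 0.45 kg.
- plunger_block: Grey square block 64 x 64 x 44 mm, fixed to the bench, with an upright round hole 25 mm diameter, 38 mm deep in the middle of its top (hole floor 6 mm above the bench, mouth slightly chamfered). Place of the plunger: its foot rests on the hole's floor, its head stays 12 mm clear above the block. Origin: centre of the underside, z up.
- post_stand: Round grey foot 76 mm diameter, 10 mm high, fixed to the bench, with a short thick upright steel post in its centre: 28 mm diameter, top 35 mm above the bench, upper 7 mm tapered to 20 mm. Place of the knock-out ring, which goes over the post and lies on the foot. Origin: centre of the underside, z up.
- spindle_stand: Round grey foot 76 mm diameter, 10 mm high, fixed to the bench, with a thin upright steel spindle in its centre: 12 mm diameter, top 50 mm above the bench, upper 10 mm tapered to 4 mm. Place of the die body, its bore going down over the spindle until the flange lies on the foot. Origin: centre of the underside, z up.
- base_nest: Round grey shallow nest 90 mm diameter, fixed to the bench: floor (white liner) 6 mm above the bench, round recess about 66 mm diameter, rim top 18 mm above the bench, cut on one side by an 18 mm notch. Place of the die base: it drops flat on the floor only with its spigot in the notch; its upper 12 mm stay above the rim. Origin: centre of underside; x points out through the notch, z up.
- beaker: Bystander: empty glass beaker, 50 mm in diameter and 70 mm tall, standing beyond the work, not to be moved. Origin: centre of its underside.
- sample_jar: Bystander: closed sample jar, 52 mm in diameter and 65 mm tall, standing at the left edge of the work, not to be moved. Origin: centre of its underside.

How it is judged:
At the end, for the whole second after the job is handed in: All four parts at rest, upright (0.06 rad) and fully seated (within 2 mm of full depth): plunger within 7 mm of the hole's centre, ring within 9 mm of the thick post, die body within 8 mm of the spindle, base within 7 mm of the nest's centre, spigot in the notch (0.3 rad) (horizontal distance between plunger and plunger_block below 0.007 m and z of plunger in the frame of plunger_block between 0.003 and 0.008 m and angle between each of plunger, knockout_ring, die_body, die_base's own z axis and vertical below 0.06 rad and linear speed of each of plunger, knockout_ring, die_body, die_base below 0.02 m/s and angular speed of each of plunger, knockout_ring, die_body, die_base below 0.2 rad/s and horizontal distance between knockout_ring and post_stand below 0.009 m and z of knockout_ring in the frame of post_stand between 0.007 and 0.012 m and horizontal distance between die_body and spindle_stand below 0.008 m and z of die_body in the frame of spindle_stand between 0.007 and 0.012 m and horizontal distance between die_base and base_nest below 0.007 m and z of die_base in the frame of base_nest between 0.003 and 0.008 m and angle between the x axis of die_base and the x axis of base_nest, either way round below 0.3 rad); the robot touches nothing.
It fails at once if a die part is tipped over (more than 45 degrees) (angle between any of plunger, knockout_ring, die_body, die_base's own z axis and vertical above 0.79 rad).
It fails at once if the beaker or the jar is moved by more than 30 mm (distance of any of beaker, sample_jar from where it was at the start of the episode above 0.03 m).
It also fails if it takes over 125 s, if anything falls off the work surface, if the arm or the gripper's body presses on something with over 40 N, if the wrist force passes 120 N, or if a joint passes its speed limit or range.

## Working session

There is one attempt and no reset: what is moved stays moved. The work goes in short steps, Python scripts to look and compute and a tool call to move; the robot and the scene stay as the last step left them, time stands still between calls to the robot, and variables do not carry over. Pictures are saved under pics/ and viewed, at most 14 in all, crops included, and the job is handed in when it is done.

Besides the shell and the picture viewer there is one more tool, called as a command line: name --argument value ..., lists and objects as JSON in quotes. step_arm: Moves the arm, as the interface text tells. Its arguments: {"type":"object","properties":{"increments":{"type":"array","items":{"type":"array"}},"fingers":{"type":"number"},"grip_force":{"type":"number"}},"required":["increments"]}

```bash
mkdir -p pics; python3 - <<'E'
from plant import readout,cams,ctrl
import cv2
for n in("scene","top"):
    cv2.imwrite(f"pics/{n}0.png",cams.read_camera(n)[:,:,::-1]); print(cams.get_calibration(n))
print(readout.get_state(),ctrl.hold_point_z)
E
```

```text
{'fx': 443.9767047318732, 'fy': 443.9767047318732, 'cx': 273.2816450553678, 'cy': 202.60141245494233, 'eye': array([1.19047394, 0.04816916, 0.92462965]), 'rotation': array([0.2133876 , 0.21186768, 0.67406364, 0.67469699])}
{'fx': 496.7857224400974, 'fy': 496.7857224400974, 'cx': 281.35388339479937, 'cy': 214.87780315703878, 'eye': array([0.4046587 , 0.07695204, 1.30842603]), 'rotation': array([-0.03923248,  0.05484189,  0.70792648, -0.70305994])}
{'time': 0.1, 'qpos': array([ 9.67987866e-01,  2.87143101e-01,  1.57800855e+00,  1.90662839e-05,
        1.27860597e+00, -1.50025911e-01]), 'dq': array([ 0.00045604, -0.00075779, -0.00345602, -0.00042194,  0.00194797,
        0.00101002]), 'joint_efforts': array([ 1.79316726e-04, -4.07298625e+01, -2.93697256e+01, -1.27850039e-04,
        3.43210471e-03, -1.11357971e-05]), 'eef_pos': array([0.29494137, 0.60650242, 0.23005341]), 'tcp_rot': array([ 2.24464906e-01,  9.74481572e-01, -1.00334521e-03, -4.06399648e-04]), 'contact_force': array([-0.39566216, -0.23302478,  0.12946959]), 'wrist_torque': array([ 0.00400349, -0.02774508,  0.01276799]), 'finger_force': 0.0, 'opening': 1.000899804409709} 0.0187
```

View pics/top0.png

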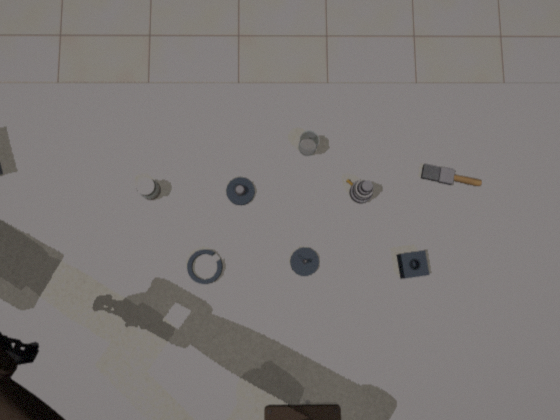

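View pics/scene0.png

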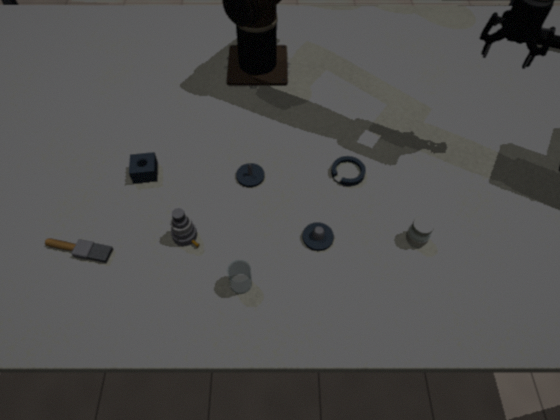

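The top view shows the stack at (362,189), spigot tip at (348,181), block at (414,264), thick post at (240,190), spindle at (304,261), nest at (205,266) with its notch upper right, beaker at (309,144) and jar at (150,188). I'll enlarge these.

```bash
cat > h.py <<'E'
import numpy as np,cv2
from scipy.spatial.transform import Rotation as R
from plant import readout,cams
def cal(n):
    c=cams.get_calibration(n); return c,R.from_quat(c["rotation"]).as_matrix()
def proj(n,p):
    c,r=cal(n); q=(np.atleast_2d(p)-c["eye"])@r
    return np.c_[c["cx"]+c["fx"]*q[:,0]/-q[:,2], c["cy"]-c["fy"]*q[:,1]/-q[:,2]]
def unproj(n,u,v,z):
    c,r=cal(n); d=r@np.array([(u-c["cx"])/c["fx"],-(v-c["cy"])/c["fy"],-1.])
    return c["eye"]+d*(z-c["eye"][2])/d[2]
def crop(im,u,v,h,s):
    p=im[int(v)-h:int(v)+h,int(u)-h:int(u)+h]
    return cv2.resize(np.clip(p.astype(float)*1.9,0,255).astype(np.uint8),None,fx=s,fy=s,interpolation=cv2.INTER_CUBIC)
def circ(c,z,r,n=40):
    t=np.linspace(0,2*np.pi,n); return np.c_[c[0]+r*np.cos(t),c[1]+r*np.sin(t),0*t+z]
E
python3 - <<'E'
from h import *
t=cv2.imread("pics/top0.png"); s=cv2.imread("pics/scene0.png")
T=[(362,189),(414,264),(240,190),(304,261),(205,266)]
for u,v in T: print(u,v,unproj("top",u,v,0.02).round(4))
row=lambda im,P:np.hstack([crop(im,u,v,25,5) for u,v in P])
a=row(t,T[:3]); b=np.hstack([row(t,T[3:]),crop(s,182,228,25,5)])
cv2.imwrite("pics/c1.png",np.vstack([a,b]))
E
```

```text
362 189 [ 0.6451 -0.1662  0.02  ]
414 264 [ 0.4465 -0.2959  0.02  ]
240 190 [0.6438 0.156  0.02  ]
304 261 [ 0.4564 -0.0099  0.02  ]
205 266 [0.4455 0.2453 0.02  ]
```

View pics/c1.png

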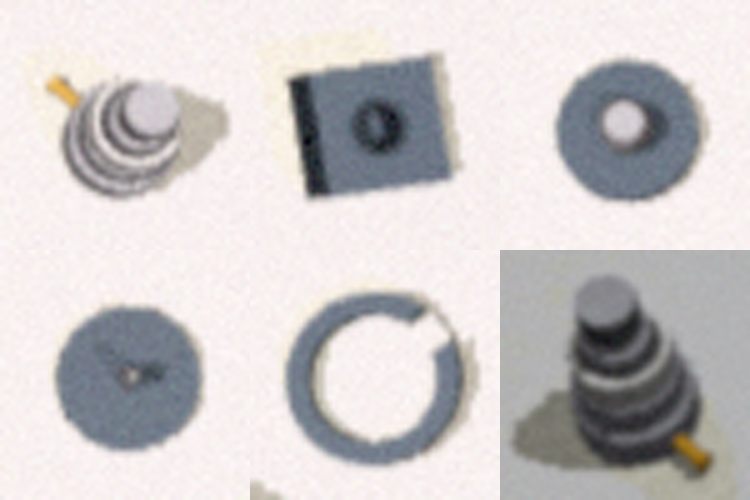

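The crops show clean outlines: head top at about (367.4,185.6) in top and (178.4,213.6) in scene. The spigot points up-left, and the notch opens up-right, toward (216,257). Next I'll fit these numerically.

```bash
cat > fit.py <<'E'
from h import *
def hullc(pts):
    h=cv2.convexHull(np.float32(pts).reshape(-1,1,2)); m=cv2.moments(h); return np.array([m["m10"],m["m01"]])/m["m00"], m["m00"]
def fit(n,im,uv,model,z,thr):
    g=cv2.GaussianBlur(im,(3,3),0).max(2); lab=cv2.connectedComponents((g<thr).astype(np.uint8))[1]
    y0,x0=int(uv[1]),int(uv[0]); w=lab[y0-22:y0+22,x0-22:x0+22]; k=np.bincount(w[w>0]).argmax()
    ys,xs=np.nonzero(lab==k); c0,a0=hullc(np.c_[xs,ys])
    c=unproj(n,*c0,z)
    for _ in range(6):
        cm,am=hullc(proj(n,model(c))); c=c+unproj(n,*c0,z)-unproj(n,*cm,z)
    return c[:2],a0/am
foot=lambda c:np.r_[circ(c,0,.038),circ(c,.01,.038)]
nest=lambda c:np.r_[circ(c,0,.045),circ(c,.018,.045)]
def block(yaw):
    t=yaw+np.pi/4+np.arange(4)*np.pi/2
    return lambda c:np.vstack([np.c_[c[0]+.032*2**.5*np.cos(t),c[1]+.032*2**.5*np.sin(t),0*t+z] for z in(0,.044)])
if __name__=="__main__":
    I={n:cv2.imread(f"pics/{n}0.png") for n in("top","scene")}
    tgt={"block":([.4465,-.2959,.02],block(.1)),"post":([.6438,.156,.01],foot),"spindle":([.4564,-.0099,.01],foot),"nest":([.4455,.2453,.01],nest)}
    for k,(p,m) in tgt.items():
        for n in I:
            for thr in((70,80) if n=="top" else (60,70)):
                try:print(k,n,thr,*fit(n,I[n],proj(n,p)[0],m,.01,thr))
                except Exception as e: print(k,n,thr,e)
    # stack head, three-point by hand; brass by colour
    print("head",unproj("top",367.4-.1,185.6-.1,.1),unproj("scene",178.4,213.6,.1))
    for n,uv in(("top",(350,181)),("scene",(196,243))):
        h=I[n].astype(int); m=(h[:,:,2]-h[:,:,0]>35); ys,xs=np.nonzero(m)
        s=np.hypot(xs-uv[0],ys-uv[1])<14; print("brass",n,s.sum(),unproj(n,xs[s].mean(),ys[s].mean(),.011))
    # hole / spindle tip / post top
    print("hole",unproj("top",414-25+(378-250)/5,264-25+127/5,.044))
    # notch
    c=np.array([.4455,.2453])
    for n in I:
        th=np.arange(-180,180,4); v=[np.mean([I[n][tuple(np.round(proj(n,[c[0]+r*np.cos(a),c[1]+r*np.sin(a),.018])[0][::-1]).astype(int))].max() for r in(.037,.039,.041)]) for a in np.radians(th)]
        print(n,[(int(a),int(x)) for a,x in zip(th,v) if x>75])
E
python3 fit.py
```

```text
block top 70 [ 0.44586854 -0.29599785] 0.22616214100461673
block top 80 [ 0.44634257 -0.29014952] 0.9054511083170403
block scene 60 [ 0.44818806 -0.29063393] 0.9579146868092824
block scene 70 [ 0.44842407 -0.29202504] 1.0555834896317207
post top 70 [0.64867829 0.15511934] 0.3132647909790322
post top 80 [0.64400019 0.15561642] 0.8628091649411438
post scene 60 [0.64588756 0.15581624] 0.9180415847838684
post scene 70 [0.64599094 0.15598542] 0.9836542109389858
spindle top 70 [ 0.46186291 -0.01293162] 0.1382224676806009
spindle top 80 [ 0.45662415 -0.01139744] 0.8238733354617604
spindle scene 60 [ 0.45822663 -0.01163929] 0.8948627879534699
spindle scene 70 [ 0.4577169  -0.01141187] 0.9719682053991394
nest top 70 [0.44916688 0.27302296] 0.11805861785530788
nest top 80 [0.44526076 0.24623313] 0.8805626365518531
nest scene 60 [0.44770277 0.24701457] 0.9341094394560068
nest scene 70 [0.44707012 0.24687587] 1.0093318547487475
head [ 0.63889888 -0.16460438  0.1       ] [ 0.64293208 -0.16091348  0.1       ]
brass top 20 [ 0.66638626 -0.13436988  0.011     ]
brass scene 20 [ 0.6660546  -0.13528056  0.011     ]
hole [ 0.44471236 -0.29044627  0.044     ]
top [(-176, 76), (-64, 86), (-60, 122), (-56, 129), (-52, 126), (-48, 126), (-44, 127), (-40, 118), (-36, 95), (12, 76)]
scene [(-48, 89), (-44, 93), (-40, 95), (-36, 94), (-32, 82)]
```

Positions: block (0.447,-0.291), post (0.645,0.156), spindle (0.4575,-0.0115), nest (0.446,0.2465) with the notch at about -47°, stack (0.641,-0.163) with the spigot at about 48°. Moving over the stack.

step_arm --increments '[[[14,-32,0],[0,0,0]],[[14,-32,0],[0,0,0]],[[14,-32,0],[0,0,0]],[[14,-32,0],[0,0,0]],[[14,-32,0],[0,0,0]],[[14,-32,0],[0,0,0]],[[14,-32,0],[0,0,0]],[[14,-32,0],[0,0,0]]]' --fingers 1 --grip_force 40

```text
time: 0.77
eef_pos: [0.4073, 0.3493, 0.2308]
tcp_rot: [0.224, 0.975, -0.0, -0.0]
contact_force: [-0.1, 0.7, 0.6]
opening: 1.005
finger_force: 0.0
```

step_arm --increments '[[[14,-32,0],[0,0,0]],[[14,-32,0],[0,0,0]],[[14,-32,0],[0,0,0]],[[14,-32,0],[0,0,0]],[[14,-32,0],[0,0,0]],[[14,-32,0],[0,0,0]],[[14,-32,0],[0,0,0]],[[14,-32,0],[0,0,0]]]'

```text
time: 1.43
eef_pos: [0.5193, 0.0933, 0.2309]
tcp_rot: [0.225, 0.974, -0.0, -0.0]
contact_force: [0.0, 0.4, 0.3]
opening: 0.997
finger_force: 0.0
```

step_arm --increments '[[[14,-32,0],[0,0,0]],[[14,-32,0],[0,0,0]],[[14,-32,0],[0,0,0]],[[14,-32,0],[0,0,0]],[[14,-32,0],[0,0,0]],[[15,-32,0],[0,0,0]],[[15,-32,0],[0,0,0]],[[0,0,0],[0,0,0]]]'

```text
time: 2.1
eef_pos: [0.6205, -0.1346, 0.2304]
tcp_rot: [0.227, 0.974, -0.001, 0.0]
contact_force: [-0.9, 0.4, 0.1]
opening: 1.0
finger_force: 0.0
```

step_arm --increments '[[[10,-14,0],[0,0,0]],[[10.5,-14.4,-20],[0,0,0]],[[0,0,-30],[0,0,0]],[[0,0,-30],[0,0,0]],[[0,0,-30],[0,0,0]],[[0,0,-20],[0,0,0]],[[0,0,-15],[0,0,0]],[[0,0,-9],[0,0,0]]]'

```text
time: 2.77
eef_pos: [0.6383, -0.1564, 0.0744]
tcp_rot: [0.224, 0.975, 0.0, -0.002]
contact_force: [-0.5, -0.1, -0.6]
opening: 0.999
finger_force: 0.0
```

```bash
python3 - <<'E'
from h import *
I={n:cams.read_camera(n)[:,:,::-1] for n in("top","scene")}
for n in I: cv2.imwrite(f"pics/{n}1.png",I[n])
p=[proj(n,[.641,-.163,.09])[0] for n in I]
cv2.imwrite("pics/c2.png",np.hstack([crop(I[n],*q,40,5) for n,q in zip(I,p)])); print(p,readout.get_state()["eef_pos"])
E
```

```text
[array([365.86508985, 185.4419592 ]), array([178.34626894, 215.34465751])] [ 0.63871924 -0.15671053  0.07552385]
```

View pics/c2.png

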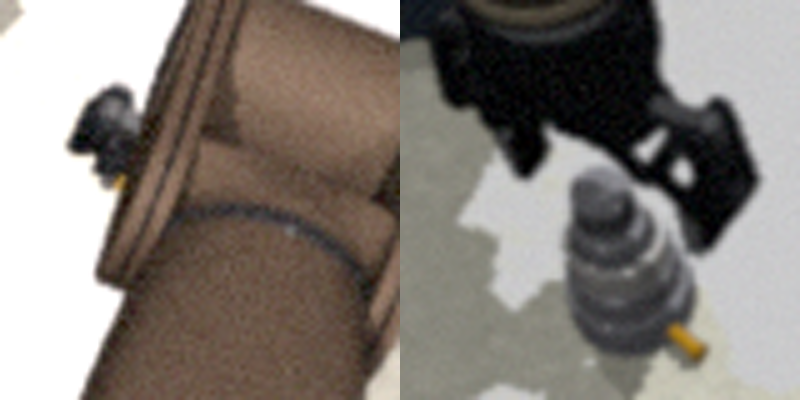

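The scene view shows the head between the open fingers but nearer the left one. The tool is about 6 mm short in y, so I'll correct that, then close.

step_arm --increments '[[[2,-6,0],[0,0,0]],[[0,0,0],[0,0,0]],[[0,0,0],[0,0,0]]]'

```text
time: 3.12
eef_pos: [0.6432, -0.1644, 0.0796]
tcp_rot: [0.225, 0.974, -0.0, 0.002]
contact_force: [0.4, -0.3, 0.8]
opening: 1.002
finger_force: 0.0
```

step_arm --increments '[[[0,0,0],[0,0,0]],[[0,0,0],[0,0,0]],[[0,0,0],[0,0,0]],[[0,0,0],[0,0,0]],[[0,0,0],[0,0,0]],[[0,0,0],[0,0,0]],[[0,0,0],[0,0,0]],[[0,0,0],[0,0,0]]]' --fingers -1 --grip_force 40

```text
time: 3.78
eef_pos: [0.6419, -0.1635, 0.0776]
tcp_rot: [0.224, 0.974, -0.0, 0.0]
contact_force: [-1.0, -0.1, 1.8]
opening: 0.314
finger_force: 39.3
```

step_arm --increments '[[[0,0,6],[0,0,0]],[[0,0,10],[0,0,0]],[[0,0,12],[0,0,0]],[[0,0,12],[0,0,0]],[[0,0,12],[0,0,0]],[[0,0,12],[0,0,0]],[[0,0,8],[0,0,0]],[[0,0,0],[0,0,0]]]'

```text
time: 4.45
eef_pos: [0.6433, -0.164, 0.153]
tcp_rot: [0.224, 0.974, -0.0, 0.003]
contact_force: [0.5, 0.4, -1.9]
opening: 0.312
finger_force: 39.5
```

step_arm --increments '[[[-24,-16,0],[0,0,0]],[[-24,-16,0],[0,0,0]],[[-24,-16,0],[0,0,0]],[[-24,-16,0],[0,0,0]],[[-24,-16,0],[0,0,0]],[[-24,-16,0],[0,0,0]],[[-24,-16,0],[0,0,0]],[[-24,-16,0],[0,0,0]]]'

```text
time: 5.12
eef_pos: [0.4483, -0.2917, 0.1489]
tcp_rot: [0.224, 0.975, 0.0, -0.0]
contact_force: [1.3, -0.3, -2.4]
opening: 0.314
finger_force: 39.6
```

step_arm --increments '[[[0,0,0],[0,0,0]],[[0,0,0],[0,0,0]],[[0,0,0],[0,0,0]]]'

```text
time: 5.37
eef_pos: [0.4498, -0.2913, 0.1492]
tcp_rot: [0.225, 0.974, 0.0, 0.0]
contact_force: [0.6, 0.6, -1.0]
opening: 0.315
finger_force: 39.7
```

```bash
python3 - <<'E'
from h import *
I={n:cams.read_camera(n)[:,:,::-1] for n in("top","scene")}
for n in I: cv2.imwrite(f"pics/{n}2.png",I[n])
q=[("top",(362,189)),("scene",proj("scene",[.447,-.291,.06])[0])]
cv2.imwrite("pics/c3.png",np.hstack([crop(I[n],*p,30,6) for n,p in q])); print(q,readout.get_state()["eef_pos"],readout.get_state()["tcp_rot"])
E
```

```text
[('top', (362, 189)), ('scene', array([139.44255481, 158.34615871]))] [ 0.45033835 -0.29092465  0.14925745] [2.24018515e-01 9.74584879e-01 1.35147496e-04 3.25064588e-05]
```

View pics/c3.png

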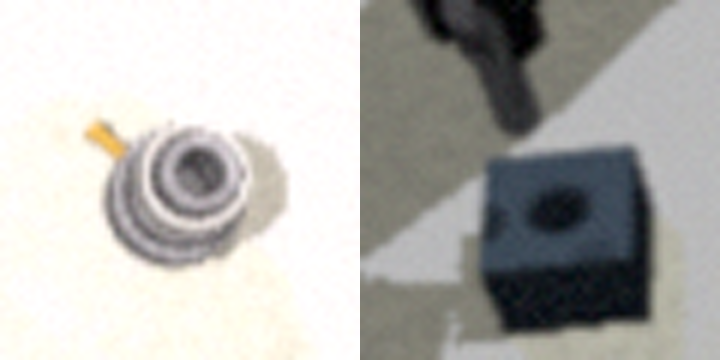

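In the top view the neck and bore are centred near (194,171) of the crop and the ring is still on the flange. In the scene view the stem foot is at crop (158,127) above the block, whose hole is at crop (200,208).

```bash
python3 - <<'E'
from h import *
f=lambda x,o:(x+.5)/6-.5+o
print("foot",unproj("scene",f(158,109),f(127,128),.0996))
print("hole scene",unproj("scene",f(200,109),f(208,128),.044),"top",unproj("top",414.1,264.0,.044))
print("neck",unproj("top",f(194.5,332),f(170,159),.074))
print("spigot tip",unproj("top",f(94,332),f(131,159),.009))
E
```

```text
foot [ 0.44985422 -0.29201349  0.0996    ]
hole scene [ 0.44648119 -0.28861953  0.044     ] top [ 0.4457372  -0.28920868  0.044     ]
neck [ 0.64032027 -0.16128439  0.074     ]
spigot tip [ 0.67057384 -0.12943375  0.009     ]
```

step_arm --increments '[[[-3.5,1,0],[0,0,0]],[[0,0,-20],[0,0,0]],[[0,0,-20],[0,0,0]],[[0,0,-10],[0,0,0]],[[0,0,-7],[0,0,0]],[[0,0,-7],[0,0,0]],[[0,0,-7],[0,0,0]],[[0,0,0],[0,0,0]]]'

```text
time: 6.13
eef_pos: [0.4459, -0.2899, 0.0772]
tcp_rot: [0.224, 0.975, 0.0, -0.001]
contact_force: [-0.1, 0.5, -2.5]
opening: 0.309
finger_force: 39.8
```

step_arm --increments '[[[0,0,-7],[0,0,0]],[[0,0,-6],[0,0,0]],[[0,0,-5],[0,0,0]],[[0,0,-2],[0,0,0]],[[0,0,0],[0,0,0]],[[0,0,0],[0,0,0]]]'

```text
time: 6.63
eef_pos: [0.4462, -0.2904, 0.0582]
tcp_rot: [0.224, 0.974, 0.0, -0.0]
contact_force: [-0.2, -0.3, -1.8]
opening: 0.313
finger_force: 39.8
```

step_arm --increments '[[[0,0,-1.5],[0,0,0]],[[0,0,0],[0,0,0]],[[0,0,0],[0,0,0]]]'

```text
time: 6.88
eef_pos: [0.4464, -0.2905, 0.057]
tcp_rot: [0.224, 0.974, -0.0, 0.0]
contact_force: [0.1, 0.2, -1.5]
opening: 0.311
finger_force: 39.8
```

step_arm --increments '[[[0,0,0],[0,0,0]],[[0,0,0],[0,0,0]],[[0,0,0],[0,0,0]],[[0,0,0],[0,0,0]],[[0,0,0],[0,0,0]],[[0,0,0],[0,0,0]],[[0,0,20],[0,0,0]],[[0,0,30],[0,0,0]]]' --fingers 1

```text
time: 7.55
eef_pos: [0.4441, -0.2884, 0.1039]
tcp_rot: [0.225, 0.974, 0.002, -0.004]
contact_force: [-0.3, -0.4, -0.4]
opening: 1.0
finger_force: 0.0
```

step_arm --increments '[[[0,0,30],[0,0,0]],[[0,0,30],[0,0,0]],[[27,18,0],[0,0,0]],[[27,18,0],[0,0,0]],[[27,18,0],[0,0,0]],[[27,18,0],[0,0,0]],[[27,18,0],[0,0,0]],[[27,18,0],[0,0,0]]]'

```text
time: 8.22
eef_pos: [0.6094, -0.1814, 0.1668]
tcp_rot: [0.224, 0.974, -0.0, 0.0]
contact_force: [-0.4, -0.4, 1.2]
opening: 1.004
finger_force: 0.0
```

step_arm --increments '[[[27,18,0],[0,0,0]],[[0,0,0],[0,0,0]],[[0,0,0],[0,0,0]]]'

```text
time: 8.47
eef_pos: [0.6361, -0.1632, 0.1664]
tcp_rot: [0.223, 0.975, -0.0, -0.0]
contact_force: [-0.2, 0.2, -0.6]
opening: 0.998
finger_force: 0.0
```

step_arm --increments '[[[5.5,0,-25],[0,0,0]],[[0,0,-25],[0,0,0]],[[0,0,-25],[0,0,0]],[[0,0,-20],[0,0,0]],[[0,0,-15],[0,0,0]],[[0,0,-11],[0,0,0]],[[0,0,0],[0,0,0]],[[0,0,0],[0,0,0]]]'

```text
time: 9.13
eef_pos: [0.6406, -0.1648, 0.0459]
tcp_rot: [0.225, 0.974, -0.0, -0.0]
contact_force: [-0.2, -0.0, 0.6]
opening: 0.999
finger_force: 0.0
```

step_arm --increments '[[[1,1,0],[0,0,0]],[[0,0,0],[0,0,0]],[[0,0,0],[0,0,0]],[[0,0,0],[0,0,0]],[[0,0,0],[0,0,0]],[[0,0,0],[0,0,0]],[[0,0,0],[0,0,0]],[[0,0,0],[0,0,0]]]' --fingers -1 --grip_force 30

```text
time: 9.8
eef_pos: [0.6429, -0.1638, 0.0478]
tcp_rot: [0.224, 0.974, -0.0, 0.001]
contact_force: [-0.7, 0.3, 6.7]
opening: 0.551
finger_force: 31.0
```

step_arm --increments '[[[0,0,5],[0,0,0]],[[0,0,8],[0,0,0]],[[0,0,12],[0,0,0]],[[0,0,12],[0,0,0]],[[0,0,12],[0,0,0]],[[0,0,12],[0,0,0]],[[0,0,12],[0,0,0]],[[0,0,0],[0,0,0]]]'

```text
time: 10.47
eef_pos: [0.6438, -0.1642, 0.1233]
tcp_rot: [0.224, 0.974, -0.001, 0.003]
contact_force: [0.9, -0.2, -0.8]
opening: 0.554
finger_force: 31.2
```

step_arm --increments '[[[0,32,0],[0,0,0]],[[0,32,0],[0,0,0]],[[0,32,0],[0,0,0]],[[0,32,0],[0,0,0]],[[0,32,0],[0,0,0]],[[0,32,0],[0,0,0]],[[0,32,0],[0,0,0]],[[0,32,0],[0,0,0]]]'

```text
time: 11.13
eef_pos: [0.6413, 0.0941, 0.1186]
tcp_rot: [0.224, 0.974, -0.0, -0.0]
contact_force: [0.5, 0.4, -0.2]
opening: 0.548
finger_force: 31.2
```

step_arm --increments '[[[0,32,0],[0,0,0]],[[0,32,0],[0,0,0]],[[0,0,0],[0,0,0]],[[0,0,0],[0,0,0]],[[0,0,0],[0,0,0]]]'

```text
time: 11.55
eef_pos: [0.6416, 0.1563, 0.1186]
tcp_rot: [0.224, 0.975, -0.0, -0.0]
contact_force: [-0.2, -0.3, -0.7]
opening: 0.552
finger_force: 31.2
```

```bash
python3 - <<'E'
from h import *
I={n:cams.read_camera(n)[:,:,::-1] for n in("top","scene")}
for n in I: cv2.imwrite(f"pics/{n}3.png",I[n])
q=[("top",(362,189)),("scene",proj("scene",[.645,.156,.06])[0])]
cv2.imwrite("pics/c4.png",np.hstack([crop(I[n],*p,30,6) for n,p in q]+[crop(I["top"],*proj("top",[.447,-.29,.044])[0],30,6)])[:, :]); print(q,readout.get_state()["eef_pos"])
E
```

```text
[('top', (362, 189)), ('scene', array([319.12863213, 223.93251614]))] [0.64176839 0.15532008 0.11862016]
```

```bash
python3 -c "
import cv2;a=cv2.imread('pics/c4.png');cv2.imwrite('pics/c4s.png',cv2.resize(a,(798,266)))"
```

```text
(no output)
```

View pics/c4s.png

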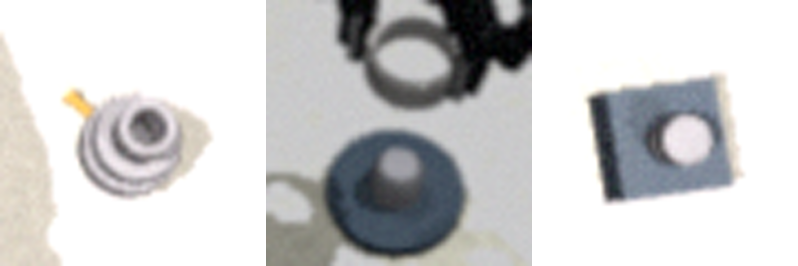

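The ring hangs level above the post. In the third crop the plunger head sits in the block, and the body still stands on its base. Lowering the ring.

step_arm --increments '[[[4,0.5,0],[0,0,0]],[[0,0,-20],[0,0,0]],[[0,0,-20],[0,0,0]],[[0,0,-20],[0,0,0]],[[0,0,-10],[0,0,0]],[[0,0,-10],[0,0,0]],[[0,0,-10],[0,0,0]],[[0,0,0],[0,0,0]]]'

```text
time: 12.32
eef_pos: [0.6448, 0.1566, 0.0268]
tcp_rot: [0.225, 0.974, -0.0, -0.001]
contact_force: [-0.4, 0.3, -0.6]
opening: 0.557
finger_force: 31.2
```

step_arm --increments '[[[0,0,-6],[0,0,0]],[[0,0,-3],[0,0,0]],[[0,0,0],[0,0,0]],[[0,0,0],[0,0,0]]]'

```text
time: 12.65
eef_pos: [0.6461, 0.1572, 0.0203]
tcp_rot: [0.224, 0.974, 0.0, 0.0]
contact_force: [-0.1, -0.1, 0.2]
opening: 0.549
finger_force: 31.2
```

step_arm --increments '[[[0,0,-2],[0,0,0]],[[0,0,-2],[0,0,0]],[[0,0,-1],[0,0,0]],[[0,0,0],[0,0,0]],[[0,0,0],[0,0,0]]]'

```text
time: 13.07
eef_pos: [0.6457, 0.1571, 0.0148]
tcp_rot: [0.224, 0.974, -0.0, -0.0]
contact_force: [-0.5, -0.8, -0.7]
opening: 0.552
finger_force: 31.2
```

step_arm --increments '[[[0,0,-1],[0,0,0]],[[0,0,0],[0,0,0]],[[0,0,0],[0,0,0]]]'

```text
time: 13.32
eef_pos: [0.6459, 0.1571, 0.0139]
tcp_rot: [0.224, 0.974, 0.0, 0.0]
contact_force: [-0.6, 0.7, 0.1]
opening: 0.552
finger_force: 31.2
```

step_arm --increments '[[[0,0,0],[0,0,0]],[[0,0,0],[0,0,0]],[[0,0,0],[0,0,0]],[[0,0,0],[0,0,0]],[[0,0,0],[0,0,0]],[[0,0,0],[0,0,0]],[[0,0,20],[0,0,0]],[[0,0,30],[0,0,0]]]' --fingers 1

```text
time: 13.98
eef_pos: [0.6425, 0.1567, 0.06]
tcp_rot: [0.225, 0.974, -0.001, -0.004]
contact_force: [-0.2, 0.3, -0.4]
opening: 0.998
finger_force: 0.0
```

step_arm --increments '[[[0,0,35],[0,0,0]],[[0,0,35],[0,0,0]],[[0,-32,0],[0,0,0]],[[0,-32,0],[0,0,0]],[[0,-32,0],[0,0,0]],[[0,-32,0],[0,0,0]],[[0,-32,0],[0,0,0]],[[0,-32,0],[0,0,0]]]'

```text
time: 14.65
eef_pos: [0.6455, -0.0363, 0.134]
tcp_rot: [0.224, 0.975, 0.0, 0.0]
contact_force: [0.3, -0.3, 0.3]
opening: 1.002
finger_force: 0.0
```

step_arm --increments '[[[0,-32,0],[0,0,0]],[[0,-32,0],[0,0,0]],[[0,-32,0],[0,0,0]],[[0,-32,0],[0,0,0]],[[0,0,0],[0,0,0]],[[0,0,0],[0,0,0]]]'

```text
time: 15.15
eef_pos: [0.6456, -0.1647, 0.1338]
tcp_rot: [0.226, 0.974, 0.0, 0.0]
contact_force: [0.5, -0.2, 0.5]
opening: 0.998
finger_force: 0.0
```

step_arm --increments '[[[-3,0.5,-20],[0,0,0]],[[0,0,-20],[0,0,0]],[[0,0,-20],[0,0,0]],[[0,0,-15],[0,0,0]],[[0,0,-8],[0,0,0]],[[0,0,0],[0,0,0]],[[0,0,0],[0,0,0]]]'

```text
time: 15.73
eef_pos: [0.6429, -0.1618, 0.0508]
tcp_rot: [0.224, 0.975, 0.0, -0.0]
contact_force: [0.5, -0.1, 0.2]
opening: 1.001
finger_force: 0.0
```

step_arm --increments '[[[0,0,0],[0,0,0]],[[0,0,0],[0,0,0]],[[0,0,0],[0,0,0]],[[0,0,0],[0,0,0]],[[0,0,0],[0,0,0]],[[0,0,0],[0,0,0]],[[0,0,0],[0,0,0]],[[0,0,0],[0,0,0]]]' --fingers -1 --grip_force 70

```text
time: 16.4
eef_pos: [0.6431, -0.1636, 0.0523]
tcp_rot: [0.224, 0.974, -0.001, 0.001]
contact_force: [-3.6, -2.9, 5.6]
opening: 0.375
finger_force: 69.1
```

step_arm --increments '[[[0,0,5],[0,0,0]],[[0,0,8],[0,0,0]],[[0,0,15],[0,0,0]],[[0,0,15],[0,0,0]],[[0,0,15],[0,0,0]],[[0,0,12],[0,0,0]],[[0,0,0],[0,0,0]],[[0,0,0],[0,0,0]]]'

```text
time: 17.07
eef_pos: [0.6438, -0.1627, 0.123]
tcp_rot: [0.224, 0.974, -0.0, 0.002]
contact_force: [0.5, 0.5, -6.3]
opening: 0.374
finger_force: 70.2
```

step_arm --increments '[[[-23,19,0],[0,0,0]],[[-23,19,0],[0,0,0]],[[-23,19,0],[0,0,0]],[[-23,19,0],[0,0,0]],[[-23,19,0],[0,0,0]],[[-23,19,0],[0,0,0]],[[-23,19,0],[0,0,0]],[[-23,19,0],[0,0,0]]]'

```text
time: 17.73
eef_pos: [0.4567, -0.0094, 0.1198]
tcp_rot: [0.225, 0.974, 0.0, -0.001]
contact_force: [0.5, 2.1, -5.5]
opening: 0.368
finger_force: 70.3
```

step_arm --increments '[[[0,0,0],[0,0,0]],[[0,0,0],[0,0,0]],[[0,0,0],[0,0,0]]]'

```text
time: 17.98
eef_pos: [0.4589, -0.0105, 0.1208]
tcp_rot: [0.224, 0.975, -0.0, 0.0]
contact_force: [-0.2, 0.2, -4.5]
opening: 0.371
finger_force: 70.5
```

```bash
python3 - <<'E'
from h import *
I={n:cams.read_camera(n)[:,:,::-1] for n in("top","scene")}
for n in I: cv2.imwrite(f"pics/{n}4.png",I[n])
q=[("top",(362,189),22),("scene",proj("scene",[.4575,-.0115,.05])[0],30),("top",proj("top",[.645,.156,.02])[0],22)]
o=[]
for n,p,h in q: o.append(cv2.resize(crop(I[n],*p,h,5),(266,266))); print(n,[int(x)-h for x in p],266/2/h)
cv2.imwrite("pics/c5.png",np.hstack(o)); print(readout.get_state()["eef_pos"])
E
```

```text
top [340, 167] 6.045454545454546
scene [218, 134] 4.433333333333334
top [217, 167] 6.045454545454546
[ 0.45965136 -0.01100289  0.12115135]
```

View pics/c5.png

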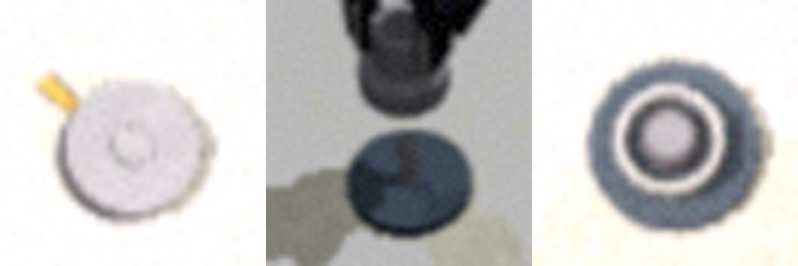

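The base is now bare, with the spigot up-left and its disc centre near crop (131,145). The ring lies flat on the post's foot. The body hangs above the spindle, and the tip sits about 1 px to its right.

```bash
python3 - <<'E'
from h import *
g=lambda x,y:((x+.5)/4.433-.5+218,(y+.5)/4.433-.5+134)
print("tip",unproj("scene",*g(142,133),.05), "flange mid-ends", unproj("scene",*g(137,95),.093))
p=proj("scene",circ([.4597,-.011],.0925,.026)); print("pred flange ellipse crop x",((p.min(0)-[218,134]+.5)*4.433).round(),((p.max(0)-[218,134]+.5)*4.433).round())
k=266/44; t=lambda x,y:((x+.5)/k-.5+340,(y+.5)/k-.5+167)
print("boss",unproj("top",*t(132,142),.028),"tip",unproj("top",*t(44,83),.009),"neck",unproj("top",*t(63,99),.009))
from fit import *
im=cv2.imread("pics/top4.png")
h=im.astype(int);m=(h[:,:,2]-h[:,:,0]>30);ys,xs=np.nonzero(m);s=np.hypot(xs-350,ys-181)<14
pts=np.array([unproj("top",a,b,.011)[:2] for a,b in zip(xs[s],ys[s])]);c=pts.mean(0);print("brass mean",c)
e=np.linalg.eigh(np.cov(pts.T))[1][:,1];print("axis",np.degrees(np.arctan2(e[1],e[0]))%180)
d=c-[.641,-.1625];print("dir",np.degrees(np.arctan2(d[1],d[0])))
# notch from several views: bright pixels in annulus
for n,f in(("top","top4"),("scene","scene4")):
    I=cv2.imread(f"pics/{f}.png").max(2).astype(np.float32)
    for c in([.446,.2465],[.447,.247]):
        th=np.arange(-90,0,2);pr=[[proj(n,[c[0]+r*np.cos(a),c[1]+r*np.sin(a),z])[0] for r in(.036,.038,.04,.042)] for a in np.radians(th) for z in(.018,)]
        v=np.array([cv2.remap(I,np.float32(q)[:,None,0],np.float32(q)[:,None,1],1).mean() for q in pr]);w=np.clip(v-75,0,50);print(n,c,(w*th).sum()/w.sum(),v[::3].astype(int))
E
```

```text
tip [ 0.45610892 -0.0097313   0.05      ] flange mid-ends [ 0.46465268 -0.01047239  0.093     ]
pred flange ellipse crop x [90. 55.] [183. 125.]
boss [ 0.64070368 -0.16309137  0.028     ] tip [ 0.67086265 -0.1283981   0.009     ] neck [ 0.66363185 -0.13663159  0.009     ]
brass mean [ 0.66607324 -0.13380308]
axis 49.30258088015426
dir 48.85545290136866
top [0.446, 0.2465] -51.96469256519057 [ 67  68  66  69  94 133 134 132 126  76  63  72  71  72  74]
top [0.447, 0.247] -52.62379656260316 [ 69  68  66  72 108 134 132 131 117  65  67  73  71  75  77]
scene [0.446, 0.2465] -42.87391294207281 [37 35 36 35 28 30 70 92 94 90 57 38 38 38 39]
scene [0.447, 0.247] -44.446578348655706 [37 36 36 34 26 38 80 93 94 85 48 36 36 36 37]
```

step_arm --increments '[[[-1,0,0],[0,0,0]],[[0,0,-10],[0,0,0]],[[0,0,-10],[0,0,0]],[[0,0,-10],[0,0,0]],[[0,0,-8],[0,0,0]],[[0,0,0],[0,0,0]],[[0,0,0],[0,0,0]]]'

```text
time: 18.67
eef_pos: [0.4569, -0.0102, 0.0815]
tcp_rot: [0.224, 0.974, 0.0, -0.001]
contact_force: [-0.4, -0.1, -5.3]
opening: 0.371
finger_force: 70.4
```

step_arm --increments '[[[0,0,-8],[0,0,0]],[[0,0,-8],[0,0,0]],[[0,0,-8],[0,0,0]],[[0,0,-8],[0,0,0]],[[0,0,-6],[0,0,0]],[[0,0,-3],[0,0,0]],[[0,0,0],[0,0,0]],[[0,0,0],[0,0,0]]]'

```text
time: 19.33
eef_pos: [0.4578, -0.0104, 0.0417]
tcp_rot: [0.224, 0.974, -0.0, -0.0]
contact_force: [-0.1, -1.0, -5.2]
opening: 0.374
finger_force: 70.4
```

step_arm --increments '[[[0,0,-2],[0,0,0]],[[0,0,-1],[0,0,0]],[[0,0,0],[0,0,0]],[[0,0,0],[0,0,0]]]'

```text
time: 19.67
eef_pos: [0.4579, -0.0104, 0.039]
tcp_rot: [0.224, 0.974, -0.0, 0.0]
contact_force: [0.1, 0.5, -5.2]
opening: 0.374
finger_force: 70.5
```

step_arm --increments '[[[0,0,0],[0,0,0]],[[0,0,0],[0,0,0]],[[0,0,0],[0,0,0]],[[0,0,0],[0,0,0]],[[0,0,0],[0,0,0]],[[0,0,0],[0,0,0]],[[0,0,20],[0,0,0]],[[0,0,30],[0,0,0]]]' --fingers 1

```text
time: 20.33
eef_pos: [0.455, -0.0098, 0.0864]
tcp_rot: [0.225, 0.974, 0.0, -0.004]
contact_force: [0.3, -0.7, -0.1]
opening: 0.998
finger_force: 0.0
```

step_arm --increments '[[[0,0,30],[0,0,0]],[[0,0,20],[0,0,0]],[[17,-14,0],[0,0,0.119]],[[17,-14,0],[0,0,0.119]],[[17,-14,0],[0,0,0.119]],[[17,-14,0],[0,0,0.119]],[[17,-14,0],[0,0,0.119]],[[17,-14,0],[0,0,0.119]]]'

```text
time: 21.0
eef_pos: [0.5605, -0.0951, 0.1388]
tcp_rot: [-0.133, 0.991, 0.0, -0.0]
contact_force: [-0.0, 0.5, 0.0]
opening: 0.997
finger_force: 0.0
```

step_arm --increments '[[[17,-14,0],[0,0,0.119]],[[17,-14,0],[0,0,0.119]],[[17,-14,0],[0,0,0.119]],[[16,-14,0],[0,0,0.119]],[[15,-13,0],[0,0,0.119]],[[0,0,0],[0,0,0]],[[0,0,0],[0,0,0]]]'

```text
time: 21.58
eef_pos: [0.6418, -0.1638, 0.1384]
tcp_rot: [-0.415, 0.91, 0.0, -0.0]
contact_force: [0.1, 0.1, 0.4]
opening: 0.998
finger_force: 0.0
```

```bash
python3 - <<'E'
from h import *
s=readout.get_state();r=R.from_quat(s["tcp_rot"]).as_matrix();print(s["eef_pos"],s["qpos"],np.degrees(np.arctan2(r[1,1],r[0,1])),r[:,2])
E
```

```text
[ 0.6418232  -0.16380786  0.13840146] [-4.02859623e-01  3.44053548e-01  1.68083311e+00  1.48110920e-04
  1.11755377e+00 -2.82855361e+00] 138.97830516304572 [-7.27690341e-04  4.54862551e-04 -9.99999632e-01]
```

step_arm --increments '[[[0,0.5,-20],[0,0,-0.1]],[[0,0,-25],[0,0,0]],[[0,0,-25],[0,0,0]],[[0,0,-25],[0,0,0]],[[0,0,-15],[0,0,0]],[[0,0,-12],[0,0,0]],[[0,0,-6],[0,0,0]],[[0,0,0],[0,0,0]]]'

```text
time: 22.25
eef_pos: [0.641, -0.1624, 0.0097]
tcp_rot: [-0.369, 0.929, 0.001, -0.001]
contact_force: [-1.3, 0.6, -0.5]
opening: 1.002
finger_force: 0.0
```

step_arm --increments '[[[0,0,0],[0,0,0]],[[0,0,0],[0,0,0]]]'

```text
time: 22.42
eef_pos: [0.643, -0.1634, 0.0126]
tcp_rot: [-0.369, 0.929, -0.001, 0.001]
contact_force: [0.2, -0.3, -0.4]
opening: 1.001
finger_force: 0.0
```

step_arm --increments '[[[-0.5,0.5,-1],[0,0,0]],[[0,0,0],[0,0,0]],[[0,0,0],[0,0,0]],[[0,0,0],[0,0,0]],[[0,0,0],[0,0,0]],[[0,0,0],[0,0,0]],[[0,0,0],[0,0,0]],[[0,0,0],[0,0,0]]]' --fingers -1 --grip_force 80

```text
time: 23.08
eef_pos: [0.6419, -0.1625, 0.0118]
tcp_rot: [-0.369, 0.929, -0.0, 0.0]
contact_force: [-2.2, 1.3, 4.9]
opening: 0.66
finger_force: 85.0
```

step_arm --increments '[[[0,0,5],[0,0,0]],[[0,0,8],[0,0,0]],[[0,0,15],[0,0,0]],[[0,0,20],[0,0,0]],[[0,0,20],[0,0,0]],[[0,0,12],[0,0,0]],[[0,0,0],[0,0,0]],[[0,0,0],[0,0,0]]]'

```text
time: 23.75
eef_pos: [0.6417, -0.1626, 0.0909]
tcp_rot: [-0.369, 0.929, -0.001, 0.001]
contact_force: [-0.7, -0.2, -5.7]
opening: 0.663
finger_force: 85.9
```

step_arm --increments '[[[0,0,20],[0,0,0]],[[-14,29,0],[0,0,-0.12]],[[-14,29,0],[0,0,-0.12]],[[-14,29,0],[0,0,-0.12]],[[-14,29,0],[0,0,-0.12]],[[-14,29,0],[0,0,-0.12]],[[-14,29,0],[0,0,-0.12]],[[-14,29,0],[0,0,-0.12]]]'

```text
time: 24.42
eef_pos: [0.5409, 0.0419, 0.1078]
tcp_rot: [0.045, 0.999, 0.0, -0.002]
contact_force: [0.7, 0.4, -4.5]
opening: 0.662
finger_force: 86.8
```

step_arm --increments '[[[-14,29,0],[0,0,-0.12]],[[-14,29,0],[0,0,-0.12]],[[-14,29,0],[0,0,-0.12]],[[-14,29,0],[0,0,-0.12]],[[-14,29,0],[0,0,-0.12]],[[-14,29,0],[0,0,-0.12]],[[-13,32,0],[0,0,-0.12]],[[0,0,0],[0,0,0]]]'

```text
time: 25.08
eef_pos: [0.4427, 0.2494, 0.108]
tcp_rot: [0.444, 0.896, -0.0, -0.002]
contact_force: [-0.6, -1.5, -4.1]
opening: 0.662
finger_force: 86.9
```

step_arm --increments '[[[0,0,0],[0,0,0]],[[0,0,0],[0,0,0]],[[0,0,0],[0,0,0]]]'

```text
time: 25.33
eef_pos: [0.4466, 0.2447, 0.1091]
tcp_rot: [0.444, 0.896, -0.001, -0.0]
contact_force: [0.3, 0.6, -4.2]
opening: 0.66
finger_force: 86.9
```

```bash
python3 - <<'E'
from h import *
I={n:cams.read_camera(n)[:,:,::-1] for n in("top","scene")}
for n in I: cv2.imwrite(f"pics/{n}5.png",I[n])
s=readout.get_state();r=R.from_quat(s["tcp_rot"]).as_matrix();print(s["eef_pos"],np.degrees(np.arctan2(r[1,1],r[0,1])))
o=[]
for n,p,h in [("top",proj("top",[.4575,-.0115,.05])[0],30),("scene",proj("scene",[.446,.2465,.05])[0],33),("top",proj("top",[.446,.2465,.05])[0],30)]:
    o.append(cv2.resize(crop(I[n],*p,h,5),(266,266))); print(n,[int(x)-h for x in p],266/2/h)
cv2.imwrite("pics/c6.png",np.hstack(o))
E
```

```text
[0.44704519 0.24458285 0.10948729] 37.19793384388962
top [275, 230] 4.433333333333334
scene [316, 127] 4.03030303030303
top [172, 235] 4.433333333333334
```

View pics/c6.png

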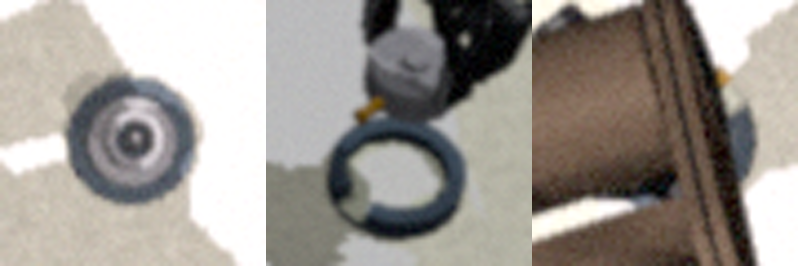

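The body is seated on the spindle. The base hangs over the nest with its spigot toward lower-left in the scene view, above the notch. Next I'll compare the spigot and notch directions.

```bash
python3 - <<'E'
from h import *
h=cv2.imread("pics/scene5.png").astype(int)
u0,v0=316+96/4.03,127+110/4.03
m=(h[:,:,2]-h[:,:,0]>25);ys,xs=np.nonzero(m);s=np.hypot(xs-u0,ys-v0)<8
P=unproj("scene",xs[s].mean(),ys[s].mean(),.108);d=P[:2]-[.447,.2446];print(s.sum(),P,np.degrees(np.arctan2(d[1],d[0])),np.hypot(*d))
# nest silhouette fit: candidates for centre & notch in the first pictures, by synthetic rendering (painter's)
def tri(n,c,yaw,W=8):
    S=8;u0,v0=(np.round(proj(n,[.446,.2465,.01])[0])-24).astype(int)
    mask=np.zeros((48*S,48*S),np.uint8)
    f=lambda p,im,v:cv2.fillPoly(im,[np.int32((proj(n,p)-[u0,v0]+.5)*S)],v)
    hw=.009;g=np.arcsin(hw/.045);gi=np.arcsin(hw/.033)
    to=np.linspace(yaw+g,yaw+2*np.pi-g,90);ti=np.linspace(yaw+gi,yaw+2*np.pi-gi,90)
    ring=lambda z:np.vstack([np.c_[c[0]+.045*np.cos(to),c[1]+.045*np.sin(to),0*to+z],np.c_[c[0]+.033*np.cos(ti[::-1]),c[1]+.033*np.sin(ti[::-1]),0*ti+z]])
    for z in np.linspace(.0,.018,10): f(ring(max(z,.006)) if z>0 else ring(.0),mask,255)
    return cv2.resize(mask,(48,48),interpolation=cv2.INTER_AREA).astype(float)/255,u0,v0
from scipy.optimize import minimize
for n in("top","scene"):
    I=cv2.imread(f"pics/{n}0.png").max(2).astype(float)
    def cost(x):
        m,u0,v0=tri(n,[.446+x[0]/1000,.2465+x[1]/1000],np.radians(-47+x[2]*5)); a=I[v0:v0+48,u0:u0+48]
        A=np.c_[m.ravel(),np.ones(m.size)];b=a.ravel();k=np.linalg.lstsq(A,b,rcond=None)[0];return ((A@k-b)**2).mean()
    r=minimize(cost,[0,0,0],method="Nelder-Mead",options=dict(initial_simplex=[[0,0,0],[3,0,0],[0,3,0],[0,0,2]],maxfev=250,xatol=.02,fatol=.01))
    print(n,.446+r.x[0]/1000,.2465+r.x[1]/1000,-47+5*r.x[2],r.fun)
E
```

```text
18 [0.47277407 0.21679757 0.108     ] -47.168133289890726 0.037911441981724546
top 0.4453366962615293 0.2470487171509833 -49.953542376987585 42.6993282992694
scene 0.44573385085659806 0.24765114028822374 -49.04014915288885 137.05529285096944
```

step_arm --increments '[[[-0.7,2.5,0],[0,0,-0.04]],[[0,0,-20],[0,0,0]],[[0,0,-20],[0,0,0]],[[0,0,-15],[0,0,0]],[[0,0,-10],[0,0,0]],[[0,0,-6],[0,0,0]],[[0,0,0],[0,0,0]],[[0,0,0],[0,0,0]]]'

```text
time: 26.1
eef_pos: [0.4465, 0.248, 0.0391]
tcp_rot: [0.462, 0.887, 0.0, 0.0]
contact_force: [0.1, -0.3, -3.3]
opening: 0.663
finger_force: 86.9
```

step_arm --increments '[[[0,0,-4],[0,0,0]],[[0,0,-4],[0,0,0]],[[0,0,-3],[0,0,0]],[[0,0,0],[0,0,0]],[[0,0,0],[0,0,0]]]'

```text
time: 26.52
eef_pos: [0.4458, 0.2481, 0.0277]
tcp_rot: [0.462, 0.887, -0.0, -0.0]
contact_force: [-0.8, -0.1, -4.5]
opening: 0.659
finger_force: 86.9
```

Underside is at about 0.016, just entering the recess with no contact force. Continuing in small steps.

step_arm --increments '[[[0,0,-2],[0,0,0]],[[0,0,-2],[0,0,0]],[[0,0,0],[0,0,0]],[[0,0,0],[0,0,0]]]'

```text
time: 26.85
eef_pos: [0.4458, 0.2481, 0.0237]
tcp_rot: [0.462, 0.887, -0.0, -0.0]
contact_force: [0.2, -0.1, -4.1]
opening: 0.66
finger_force: 86.9
```

step_arm --increments '[[[0,0,-2],[0,0,0]],[[0,0,-1.5],[0,0,0]],[[0,0,0],[0,0,0]],[[0,0,0],[0,0,0]]]'

```text
time: 27.18
eef_pos: [0.4458, 0.2481, 0.0201]
tcp_rot: [0.462, 0.887, -0.0, -0.0]
contact_force: [-0.2, 0.8, -4.7]
opening: 0.66
finger_force: 86.9
```

step_arm --increments '[[[0,0,-1.5],[0,0,0]],[[0,0,0],[0,0,0]],[[0,0,0],[0,0,0]]]'

```text
time: 27.43
eef_pos: [0.4459, 0.2481, 0.0187]
tcp_rot: [0.462, 0.887, -0.0, -0.0]
contact_force: [0.3, 0.1, -4.5]
opening: 0.655
finger_force: 86.9
```

step_arm --increments '[[[0,0,0],[0,0,0]],[[0,0,0],[0,0,0]],[[0,0,0],[0,0,0]],[[0,0,0],[0,0,0]],[[0,0,0],[0,0,0]],[[0,0,0],[0,0,0]],[[0,0,20],[0,0,0]],[[0,0,30],[0,0,0]]]' --fingers 1

```text
time: 28.1
eef_pos: [0.4432, 0.2472, 0.0662]
tcp_rot: [0.462, 0.887, -0.003, -0.003]
contact_force: [0.7, -1.0, 0.5]
opening: 1.002
finger_force: 0.0
```

step_arm --increments '[[[0,0,40],[0,0,0]],[[0,0,40],[0,0,0]],[[0,0,40],[0,0,0]],[[-14,37,0],[0,0,0]],[[-14,37,0],[0,0,0]],[[-14,37,0],[0,0,0]],[[-14,37,0],[0,0,0]],[[-14,37,0],[0,0,0]]]'

```text
time: 28.77
eef_pos: [0.3751, 0.4347, 0.1892]
tcp_rot: [0.462, 0.887, 0.0, 0.0]
contact_force: [1.2, -0.4, -0.0]
opening: 1.0
finger_force: 0.0
```

step_arm --increments '[[[-14,37,0],[0,0,0]],[[-14,37,0],[0,0,0]],[[-14,37,0],[0,0,0]],[[-14,37,0],[0,0,0]],[[0,0,0],[0,0,0]],[[0,0,0],[0,0,0]],[[0,0,0],[0,0,0]]]'

```text
time: 29.35
eef_pos: [0.3198, 0.5809, 0.1883]
tcp_rot: [0.462, 0.887, -0.001, 0.0]
contact_force: [0.2, 0.5, 0.1]
opening: 1.001
finger_force: 0.0
```

```bash
python3 - <<'E'
from h import *
I={n:cams.read_camera(n)[:,:,::-1] for n in("top","scene")}
for n in I: cv2.imwrite(f"pics/{n}6.png",I[n])
G=[[.447,-.29,.03],[.645,.156,.02],[.4575,-.0115,.03],[.446,.2465,.02]]
cv2.imwrite("pics/c7.png",np.vstack([np.hstack([cv2.resize(crop(I[n],*proj(n,g)[0],24,5),(200,200)) for g in G]) for n in I]))
E
```

```text
(no output)
```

View pics/c7.png

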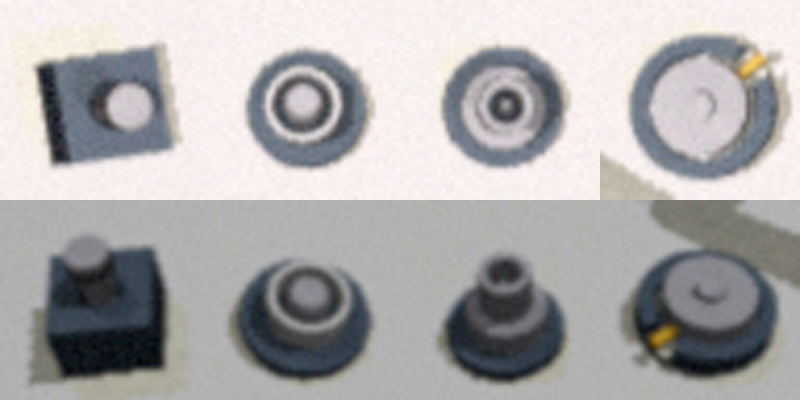

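All four parts look placed, with the spigot in the notch. The plunger shows a lot of stem in the scene view, so I'll check its depth, and the base's, against the model.

```bash
python3 - <<'E'
from h import *
I={n:cv2.imread(f"pics/{n}6.png") for n in("top","scene")}
def tile(n,c,circs):
    u,v=proj(n,[c[0],c[1],.04])[0].astype(int);k=11;a=crop(I[n],u,v,18,k)
    for z,r in circs:
        p=(proj(n,circ(c,z,r))-[u-18,v-18]+.5)*k; cv2.polylines(a,[np.int32(p)],True,(0,0,255) if z!=circs[0][0] else (0,255,0),1)
    return a
pl=[(.078,.014),(.056,.014),(.044,.0125)]; ba=[(.030,.030),(.034,.009),(.018,.045)]
o=np.vstack([np.hstack([tile(n,[.4467,-.290],pl),tile(n,[.446,.2475],ba)]) for n in I])
cv2.imwrite("pics/c8.png",cv2.resize(o,(600,600),interpolation=cv2.INTER_AREA))
E
```

```text
(no output)
```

View pics/c8.png

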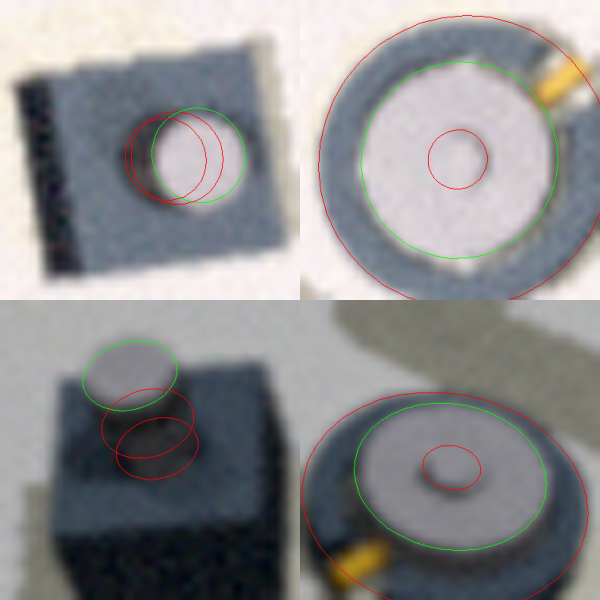

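The seated-model circles match the plunger head and the base disc in both views, so I'm handing in.

```bash
python3 -c "
from plant import sign_off
print(sign_off())"
```

```text
the job is handed in; nothing more can be done
None
```

The die is apart and all four parts are seated on their stands, judging by the final pictures; the beaker and jar were not touched. I handed the job in at about 29 s of robot time, and no verdict came back.

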